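# Set the router-table speed and start it

### The job

With a fingertip, gently push the pointer of the router table's speed selector clockwise, click by click, until it rests at the fifth short mark after the long off mark, without ever running on to the sixth. Then, with the pointer resting there, press the square start button all the way in and let it come out again. Grasp nothing, and leave the round mushroom stop button and the loose things on the bench alone.

Things in the scene. Friction and masses are not known exactly. Their poses are not given: they have to be found in the camera images.
- console: Grey steel control box fixed to the bench, 220 x 360 mm, 60 mm high. Origin at the centre of its underside; x along its 220 mm side, y along its 360 mm side, z up. Selector at its +y half (axis at x = 0, y = +60 mm), the two buttons at its -y half.
- dial_axis (a point): Point on the selector's vertical turning axis at the box's top face, 60 mm above the bench; axes as the box. On the flush dial plate round it are nine black marks, 72 mm out, 30 degrees apart: the long off mark (24 mm) 120 degrees counter-clockwise (from above) of the box's +x, then eight short ones (12 mm) clockwise; the fifth lies 30 degrees clockwise of +x.
- dial (a joint): Selector angle, rad: 0 at the off mark, grows clockwise from above, 0.5236 (30 degrees) per mark, stops just beyond 0 and 4.189; the fifth short mark is 2.618. A sprung detent holds it at each mark: past half-way it snaps to the next by itself and stays. Turning takes up to about 0.2 N m just off a mark (5 N at 45 mm out), nothing half-way.
- pointer_tip (a point): Middle of the pointer's outer end, 65 mm from the turning axis, 82 mm above the bench; x axis outward along the pointer. The selector is black plastic: a hub of 42 mm diameter, top 97 mm above the bench, with one radial pointer bar 14 mm wide, 69 to 95 mm above the bench, reaching 65 mm from the axis. Push on the bar's flat side.
- start_top (a point): Centre of the top of the start button: a flat black square cap, 30 x 30 mm, 82 mm above the bench when out, in a square collar 54 x 54 mm whose top is 68 mm above the bench. It stands at one of two places at the -y half of the box, the stop button at the other.
- start (a joint): Travel of the start button, m: 0 when out, 0.006 when all the way in (about 5 N); springs back when let go.
- stop_top (a point): Centre of the top of the stop button: a round black mushroom head of 44 mm diameter, 91 mm above the bench, in a collar like the other. Not to be pressed.
- stop (a joint): Travel of the stop button, m: 0 when out, 0.006 when in; springs back.
- glue: White glue bottle standing loose beyond the box's +y end, 54 mm diameter, 150 mm high; origin at the centre of its underside.
- offcut: Loose wooden offcut, 110 x 40 x 35 mm, lying beyond the box's -y end; origin at the centre of its underside.
- wrench: Loose open-ended steel wrench lying on the bench beyond the box's +x side; origin about its middle.
- tape: Loose grey tape measure standing beyond the box's -y end, 65 x 32 mm, 60 mm high; origin at the centre of its underside.

How it is judged (in metres and radians):
On the way, in this order (a step that is already met when the one before it is completed fails the run):
1. the selector rests at the fifth short mark (value of joint dial between 2.468 and 2.768 rad and velocity of joint dial between -0.3 and 0.3 rad/s), for 0.3 s.
2. the start button is pressed in (value of joint dial between 2.468 and 2.768 rad and value of joint start above 0.0045 m), for 0.05 s.
At the end, for the whole second after the job is handed in: The selector rests within 0.15 rad of the fifth short mark (2.618 rad), the start button has been pressed at least 4.5 mm and is out again (under 1.5 mm), the stop button is out, and every loose thing is within 15 mm of where it stood (value of joint dial between 2.468 and 2.768 rad and value of joint each of start, stop below 0.0015 m and distance of each of glue, offcut, wrench, tape from where it was at the start of the episode below 0.015 m); the robot touches nothing.
It fails at once if the selector runs past the fifth mark, more than half-way to the sixth (value of joint dial above 2.8798 rad).
It fails at once if the start button is pressed (over 2 mm) while the selector is not at the fifth mark (value of joint start above 0.002 m and not (value of joint dial between 2.468 and 2.768 rad)).
It fails at once if the stop button is pressed by more than 2 mm (value of joint stop above 0.002 m).
It fails at once if the selector is squeezed or forced with more than 25 N (contact force between the fingers and dial above 25 N).
It fails at once if a loose thing (glue bottle, offcut, wrench or tape measure) is lifted, or moved by more than 15 mm (distance of any of glue, offcut, wrench, tape from where it was at the start of the episode above 0.015 m).
It also fails if it takes over 48 s, if anything falls off the work surface, if the arm or the gripper's body presses on something with over 40 N, if the wrist force passes 120 N, or if a joint passes its speed limit or range.

### The arm

A 6-joint arm with a two-finger parallel gripper is mounted at the origin on the work surface. World frame = base frame: x ahead of the robot, y to its left, z up, the work surface at z = 0. Lengths are in m, angles in degrees, forces in N, time in s.
With the tool pointing down it reaches from about 0.3 to 0.85 m from the base axis. Payload 4.2 kg.
Tool frame: the origin (TCP) lies between the finger pads; the fingertips stand 19 mm ahead of it and the grasp point (between the pads) is the TCP; z points along the fingers, y is the direction in which the jaws open and shut (so a half turn about z gives the same grasp; the last joint's range is limited). The gripper opens to 91 mm and grips with 3 to 60 N. Pads are 32 mm wide; open, the fingers measure 118 mm over their backs; the gripper's body (76 mm by 178 mm) begins 60 mm behind the grasp point.
Start: joints at [-65.26, 18.312, 89.639, -0, 72.044, -1.146], TCP at [0.251, -0.517, 0.233] pointing down, gripper open.
Joint ranges: [-177.97, 177.97], [-48.28, 115.42], [12.27, 149.76], [-77.06, 257.06], [2.81, 150.46], [-146.56, 146.56]. Speed limits (degrees/s): [147.25, 147.25, 180, 180, 180, 180].

### API

Orientations are given as a 3x3 rotation matrix whose columns are the frame's x, y, z axes.
In Python, from cell import bot gives the robot as it stands.
- The arm moves only by the tool send_rows, never from a script. Its arguments are lists of equal length, an entry for each row: "xyz": the shift along the tool's x, y, z each as a share of 0.12 m, from -1 to 1, a list of three; "yaw": the turn about the tool's z as a share of pi rad, from -1 to 1. A call has 1 to 12 rows; each row is the pose to reach, as a shift and turn from the pose measured when the call began, along the tool's axes at that moment, turning the shorter way round; what a row does not reach only later rows make up. A row lasts 1/8 s, in which the tool goes at most 62.5 mm and 10.7 degrees, less where a joint would pass 70% of its speed; a pose out of reach is approached as far as the arm can. A call with a number of a shift or a turn outside -1 to 1 is refused whole. A call with a gripper value outside its range is refused whole. "claw" is the finger opening in mm, from 0 to 91.2, set as the call begins (left out, the last holds). The fingers move at their own pace and stop on an object; the grip force is fixed at half the most. Time passes only in rows, so rows that repeat a pose let the fingers close. It gives the time, the measured TCP pose, the force and the opening at its end, in the units of the state.
- bot.read_state(): the state, without advancing time (a new reading comes with each control period).
- bot.camera(name): name is "side" or "top"; returns a dict with "image" (400x640x3 uint8, blue, green, red), "fx", "fy", "cx", "cy" (pixels), "k1" (the pictures are not rectified: a ray, as slopes to the right and down, at radius r is drawn at 1 + k1 r^2 times it, then the intrinsics apply), "R" (3x3) and "t" (3): a world point X has camera coordinates R X + t. Camera axes: x right, y down, z forward; pixel columns grow to the right and rows downward; lengths in m; the calibration is good to about 2 mm. A picture is of the moment at which its call begins. There is no depth.
- bot.finish_job(): hands the job in, once; it reports no verdict.
The state is a dict: "clock": time; "joint_pos": joint angles; "dq": joint speeds; "joint_torque": joint torques, N m; "eef_pos": TCP position; "orientation": TCP orientation; "contact_force": force on the tool from outside, world axes, zero at the start; "moment": the same for the moment, N m; "gripper_width": finger opening in m.
Only numpy, scipy, OpenCV 4.12 (cv2) and the standard library are available. Lean on these libraries where they do the work, as an engineer would, in place of code of your own. Each camera call takes 0.05 s, during which the arm holds its last target. There are 200 camera calls.

## Working session

There is one attempt and no reset: what is moved stays moved. The work goes in short steps, Python scripts to look and compute and a tool call to move; the robot and the scene stay as the last step left them, time stands still between calls to the robot, and variables do not carry over. Pictures are saved under pics/ and viewed, about 8 in all and at most 12, crops included, and the job is handed in when it is done.

Besides the shell and the picture viewer there is one more tool, called as name([rows], argument=value, ...), one row to a line, values as JSON. send_rows: Moves the arm, as the interface text tells. Shift numbers are shares of 0.12 m and turn numbers shares of pi rad, none past 1 either way. Its arguments: {"type":"object","properties":{"xyz":{"type":"array"},"yaw":{"type":"array"},"claw":{"type":"number"}},"required":["xyz","yaw"]}

```bash
mkdir -p pics
cat > h.py <<'E'
import numpy as np, cv2
from cell import bot
def cam(name,f=None):
    c=bot.camera(name)
    if f: cv2.imwrite(f,c["image"])
    return c
def ray(c,u,v):
    K=np.array([[c["fx"],0,c["cx"]],[0,c["fy"],c["cy"]],[0,0,1.]])
    p=cv2.undistortPoints(np.array([[[u,v]]],float),K,np.array([c["k1"],0,0,0.]),)[0,0]
    R=np.array(c["R"]);t=np.array(c["t"])
    return -R.T@t, R.T@np.array([p[0],p[1],1])
def at(c,u,v,z):
    o,d=ray(c,u,v); return o+d*(z-o[2])/d[2]
def px(c,X):
    q=np.array(c["R"])@np.array(X)+np.array(c["t"]);a,b=q[:2]/q[2];s=1+c["k1"]*(a*a+b*b)
    return c["fx"]*a*s+c["cx"],c["fy"]*b*s+c["cy"]
E
python3 - <<'E'
from h import *
for n in("top","side"):
    c=cam(n,f"pics/{n}0.png");print(n,c["R"],c["t"],c["fx"],c["cx"],c["cy"],c["k1"])
s=bot.read_state();print(s)
E
```

```text
top [[ 0.01881155 -0.99977888 -0.00939817]
 [-0.98001972 -0.01657656 -0.19820838]
 [ 0.19800876  0.012939   -0.98011485]] [0.02557726 0.58437835 1.29485652] 506.5726413841382 318.788864458408 204.08740979952123 -0.1616886992486197
side [[ 0.99973534 -0.0221715  -0.0061378 ]
 [-0.02072171 -0.75196364 -0.65887881]
 [ 0.00999294  0.65883162 -0.75222406]] [-0.57938863  0.10381319  0.91280844] 402.73795601074045 311.08361146188355 199.70129667321962 0.028094930245063814
{'clock': 0.1, 'joint_pos': array([-6.52594590e+01,  1.83475170e+01,  8.96999428e+01,  6.30188918e-04,
        7.20429613e+01, -1.14607501e+00]), 'dq': array([-0.01329665, -0.11862901, -0.25737716,  0.05698541, -0.01650455,
       -0.00138578]), 'joint_torque': array([ 1.10839886e-03, -4.13332093e+01, -2.32509416e+01,  7.28879892e-02,
        4.21626563e-02, -6.48973355e-05]), 'eef_pos': array([ 0.25086607, -0.51692058,  0.23220538]), 'orientation': array([[ 8.99661287e-01,  4.36588072e-01, -6.50966131e-04],
       [ 4.36588556e-01, -8.99660139e-01,  1.43766889e-03],
       [ 4.20208090e-05, -1.57761940e-03, -9.99998755e-01]]), 'contact_force': array([-0.107054  , -0.14556423,  1.07220556]), 'moment': array([-0.0231158 ,  0.01001955,  0.04242382]), 'gripper_width': 0.09089125372966375}
```

View pics/top0.png

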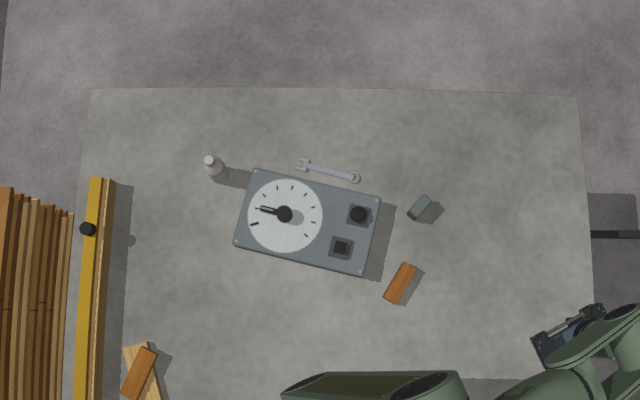

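View pics/side0.png

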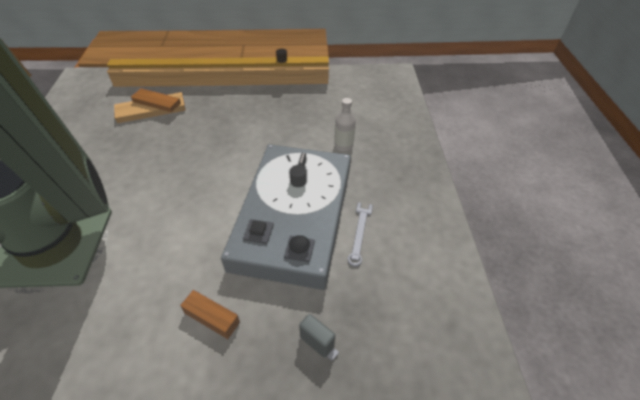

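Top view: the console spans about (235–380, 168–275), with the hub at (285,214), the pointer towards (262,209), the long mark at (254,224), the start button (square) at (341,248) and the stop at (359,214). I'll enlarge this area.

Run:
```python
from h import *
im=cv2.imread("pics/top0.png")[160:285,228:388]
cv2.imwrite("pics/crop0.png",cv2.resize(im,None,fx=4.8,fy=4.8,interpolation=cv2.INTER_CUBIC))
```

```text
(no output)
```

View pics/crop0.png

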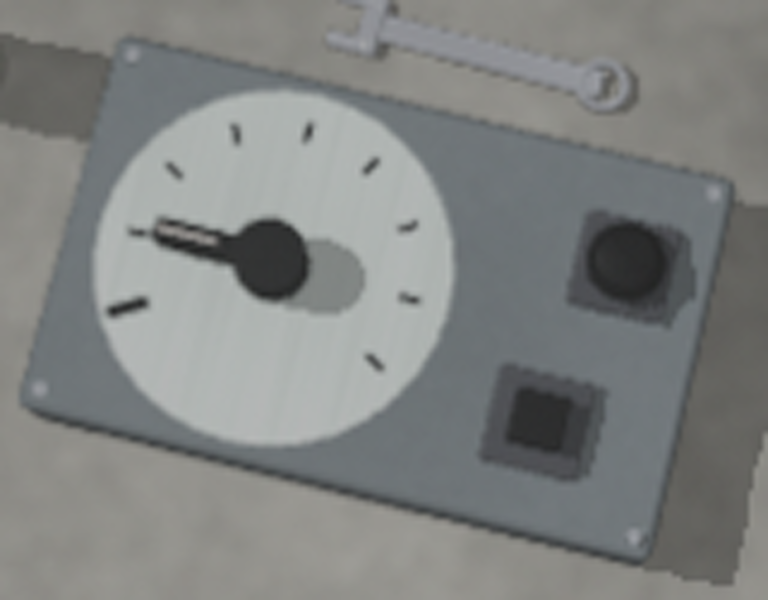

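The enlarged crop shows the long mark at (127,307) and short marks 1 to 5 at (138,232), (175,170), (236,133), (308,131) and (371,165). The pointer is at mark 1. The start cap is at (540,418) and the box's corner screws are visible.

Run:
```python
from h import *
c=cam("top")
def P(x,y,z): return at(c,228+(x+.5)/4.8-.5,160+(y+.5)/4.8-.5,z)
S=[P(*p,.06) for p in [(132,55),(713,192),(634,538),(40,388)]]
ctr=np.mean(S,0); ydir=(S[0]-S[1]+S[3]-S[2]); th=np.arctan2(ydir[1],ydir[0])-np.pi/2
R=np.array([[np.cos(th),-np.sin(th)],[np.sin(th),np.cos(th)]])
print("ctr",ctr,"th",np.degrees(th)); 
ax=ctr[:2]+R@[0,.06]; print("axis from box",ax, "disc", P(274,267,.06))
M=[P(*p,.06)[:2] for p in [(127,307),(138,232),(175,170),(236,133),(308,131),(371,165),(407,227),(409,299),(374,363)]]
A=np.c_[2*np.array(M),np.ones(9)];b=(np.array(M)**2).sum(1);s=np.linalg.lstsq(A,b,rcond=None)[0]
print("axis fit",s[:2],np.sqrt(s[2]+s[0]**2+s[1]**2))
for m in M: d=m-s[:2];print(np.degrees(np.arctan2(d[1],d[0])))
print("hub",P(270,259,.097),"tip",P(157,229,.095))
print("start",P(540,418,.082),R.T@(P(540,418,.082)[:2]-ctr[:2]),"stop",P(628,260,.091),R.T@(P(628,260,.091)[:2]-ctr[:2]))
for n,u,v,z in[("glue",209,160,.15),("wr1",303,163,.0),("wr2",355,178,0),("tape",419,207,.06),("off",400,283,.035)]:print(n,at(c,u,v,z))
print(bot.read_state()["clock"])
```

```text
ctr [0.53943725 0.06825816 0.06      ] th -12.872383751001575
axis from box [0.55280407 0.12675028] disc [0.55176979 0.1261675  0.06      ]
axis fit [0.55128006 0.12817317] 0.0793484531967936
106.55887289673507
75.75586070002417
45.357594448666056
15.935681924581221
-13.374286287808316
-42.545558886153955
-72.08008357647056
-101.81589140974525
-131.59709470274478
hub [0.54952504 0.12546206 0.097     ] tip [0.56533683 0.18761736 0.095     ]
start [ 0.46777179 -0.0214658   0.082     ] [-0.04987568 -0.10343473] stop [ 0.55337167 -0.06786442  0.091     ] [ 0.04390965 -0.12959733]
glue [0.67579134 0.3181386  0.15      ]
wr1 [0.71397481 0.08387993 0.        ]
wr2 [ 0.67246363 -0.06393408  0.        ]
tape [ 0.58013097 -0.23249294  0.06      ]
off [ 0.37864694 -0.18316429  0.035     ]
0.15
```

The pointer is at mark 1. The dial axis is near (0.5515, 0.1265), the box is turned about -13°, and start is at (0.468, -0.021). I'll travel at the current height, fingers closed.

send_rows([
  [0.4,-0.4,0],
  [0.8,-0.8,0],
  [1,-1,0],
  [1,-1,0],
], yaw=[0,0,0,0], claw=0)

```text
clock: 0.65
eef_pos: [0.3068, -0.3541, 0.2325]
orientation: [[0.898, 0.44, -0.001], [0.44, -0.898, 0.002], [0.0, -0.002, -1.0]]
contact_force: [0.2, -0.1, -0.7]
gripper_width: 0.0542
```

send_rows([
  [0.4,-0.4,0],
  [0.8,-0.8,0],
  [1,-1,0],
  [1,-1,0],
], yaw=[0,0,0,0])

```text
clock: 1.15
eef_pos: [0.3624, -0.1922, 0.2329]
orientation: [[0.896, 0.444, -0.001], [0.444, -0.896, 0.002], [0.0, -0.002, -1.0]]
contact_force: [-0.7, -1.0, 0.3]
gripper_width: 0.0139
```

send_rows([
  [0.4,-0.4,0],
  [0.8,-0.8,0],
  [1,-1,0],
  [1,-1,0],
], yaw=[0,0,0,0])

```text
clock: 1.65
eef_pos: [0.418, -0.0309, 0.233]
orientation: [[0.895, 0.447, -0.0], [0.447, -0.895, 0.001], [0.0, -0.001, -1.0]]
contact_force: [0.4, 0.1, -1.2]
gripper_width: 0.0005
```

send_rows([
  [0.4,-0.4,0],
  [0.8,-0.8,0],
  [1,-1,0],
  [1,-1,0],
], yaw=[0,0,0,0])

```text
clock: 2.15
eef_pos: [0.4734, 0.1301, 0.2328]
orientation: [[0.894, 0.448, -0.0], [0.448, -0.894, 0.001], [0.0, -0.001, -1.0]]
contact_force: [-0.8, -0.6, -0.3]
gripper_width: 0.0004
```

```bash
cat >> h.py <<'E'
AX=np.array([.5515,.1265])
def pose(psi,gap=0,r=.047,z=.091,off=.023):
    a=np.radians(psi);rh=np.array([np.cos(a),np.sin(a)]);t=np.array([np.sin(a),-np.cos(a)])
    return np.r_[AX+r*rh-(off+gap)*t,z],psi+90
def plan(T):
    s=bot.read_state();R=np.array(s["orientation"]);p=np.array(s["eef_pos"]);a0=np.degrees(np.arctan2(R[1,0],R[0,0]))
    for q,a in T:
        d=(a-a0+180)%360-180
        print(np.round(R.T@(np.array(q)-p)/.12,3).tolist(),round(-d/180,3))
E
python3 -c "
from h import *
plan([pose(77,.02,z=.2)]);print(pose(77,.02,z=.2))"
```

```text
[0.542, -0.212, 0.273] -0.78
(array([0.52017479, 0.18196829, 0.2       ]), 167)
```

send_rows([
  [0.1,0,0],
  [0.2,-0.1,0],
  [0.3,-0.1,0.1],
  [0.4,-0.2,0.2],
  [0.542,-0.212,0.273],
  [0.542,-0.212,0.273],
  [0.542,-0.212,0.273],
  [0.542,-0.212,0.273],
  [0.542,-0.212,0.273],
  [0.542,-0.212,0.273],
  [0.542,-0.212,0.273],
  [0.542,-0.212,0.273],
], yaw=[-0.05,-0.11,-0.17,-0.22,-0.28,-0.34,-0.39,-0.45,-0.51,-0.56,-0.62,-0.68])

```text
clock: 3.65
eef_pos: [0.5208, 0.1785, 0.1999]
orientation: [[-0.858, 0.514, -0.001], [0.514, 0.858, -0.001], [-0.0, -0.001, -1.0]]
contact_force: [-0.3, 0.4, -0.5]
gripper_width: 0.0004
```

```bash
python3 -c "
from h import *
plan([pose(77,.02,z=.2),pose(77,.02)]);s=bot.read_state();print(s['joint_pos'])"
```

```text
[0.02, 0.022, -0.001] -0.1
[0.02, 0.023, 0.907] -0.1
[ 1.77415909e+01  1.74792815e+01  9.58432138e+01 -4.11267282e-02
  6.67204306e+01 -4.13232256e+01]
```

send_rows([
  [0.02,0.022,0.1],
  [0.02,0.022,0.3],
  [0.02,0.022,0.5],
  [0.02,0.022,0.67],
  [0.02,0.022,0.67],
], yaw=[-0.05,-0.1,-0.1,-0.1,-0.1])

```text
clock: 4.28
eef_pos: [0.5196, 0.1788, 0.118]
orientation: [[-0.974, 0.226, -0.004], [0.226, 0.974, -0.003], [0.004, -0.004, -1.0]]
contact_force: [-0.4, -0.5, 1.6]
gripper_width: 0.0002
```

Run:
```python
from h import *
c=cam("side","pics/s1.png");d=cam("top","pics/t1.png")
a=cv2.resize(c["image"][110:260,220:400],None,fx=2.2,fy=2.2,interpolation=cv2.INTER_CUBIC)
b=cv2.resize(d["image"][130:280,220:400],None,fx=2.2,fy=2.2,interpolation=cv2.INTER_CUBIC)
cv2.imwrite("pics/c1.png",np.hstack([a,b]))
plan([pose(77,.02),pose(77,0)])
```

```text
[0.009, 0.013, 0.241] -0.0
[-0.157, 0.014, 0.241] -0.0
```

View pics/c1.png

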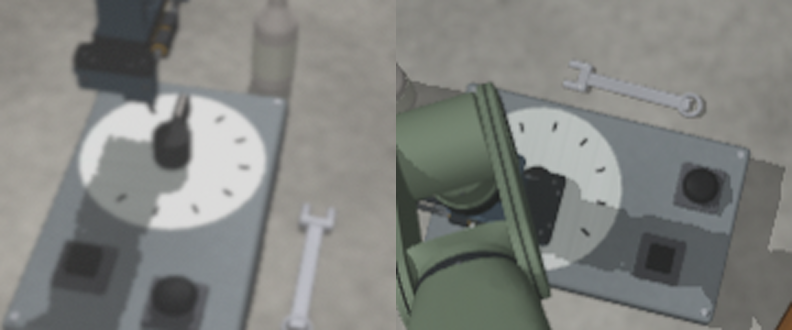

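The side view (left half) shows the fingertip at about (150,103), left of and clear of the pointer bar at (182,105). The top view is blocked by the arm. Next I'll descend and creep in until contact.

send_rows([
  [0.009,0.013,0.12],
  [0.009,0.013,0.23],
  [0.009,0.013,0.23],
  [-0.04,0.013,0.23],
  [-0.08,0.013,0.23],
  [-0.1,0.013,0.23],
  [-0.12,0.013,0.23],
], yaw=[0,0,0,0,0,0,0])

```text
clock: 5.25
eef_pos: [0.5356, 0.1784, 0.0925]
orientation: [[-0.974, 0.226, 0.0], [0.226, 0.974, -0.001], [-0.001, -0.001, -1.0]]
contact_force: [0.1, 0.3, -0.2]
gripper_width: 0.0007
```

send_rows([
  [-0.015,0,0],
  [-0.03,0,0],
  [-0.04,0,0],
], yaw=[0,0,0])

```text
clock: 5.62
eef_pos: [0.5391, 0.1776, 0.0925]
orientation: [[-0.974, 0.226, -0.002], [0.226, 0.974, -0.001], [0.002, -0.001, -1.0]]
contact_force: [-4.5, 1.8, 3.3]
gripper_width: 0.0005
```

send_rows([
  [-0.015,0,0],
  [-0.02,0,0],
], yaw=[0,0])

```text
clock: 5.88
eef_pos: [0.5411, 0.1774, 0.0926]
orientation: [[-0.974, 0.226, -0.003], [0.226, 0.974, -0.0], [0.003, -0.001, -1.0]]
contact_force: [-3.6, 3.1, 1.9]
gripper_width: -0.0001
```

send_rows([
  [-0.01,0,0],
  [-0.02,0,0],
], yaw=[0,0])

```text
clock: 6.12
eef_pos: [0.5437, 0.177, 0.0926]
orientation: [[-0.974, 0.226, -0.002], [0.226, 0.974, 0.0], [0.002, -0.0, -1.0]]
contact_force: [-2.9, 3.0, 1.1]
gripper_width: 0.0006
```

Contact came where expected (about 5 N). Continuing along the arc to 20° past mark 1.

```bash
python3 -c "
from h import *
plan([pose(p) for p in (72,69,66,63,60,57,57)])"
```

```text
[-0.001, 0.011, 0.013] 0.027
[-0.023, 0.019, 0.013] 0.044
[-0.044, 0.025, 0.013] 0.061
[-0.067, 0.031, 0.013] 0.077
[-0.089, 0.035, 0.013] 0.094
[-0.112, 0.038, 0.013] 0.111
[-0.112, 0.038, 0.013] 0.111
```

send_rows([
  [-0.001,0.011,0.01],
  [-0.023,0.019,0.01],
  [-0.044,0.025,0.01],
  [-0.067,0.031,0.01],
  [-0.089,0.035,0.01],
  [-0.112,0.038,0.01],
  [-0.112,0.038,0.01],
], yaw=[0.027,0.044,0.061,0.077,0.094,0.111,0.111])

```text
clock: 7.0
eef_pos: [0.5591, 0.1779, 0.0913]
orientation: [[-0.839, 0.545, -0.0], [0.545, 0.839, -0.001], [0.0, -0.001, -1.0]]
contact_force: [0.9, -0.2, 0.4]
gripper_width: 0.0005
```

Run:
```python
from h import *
c=cam("side","pics/s2.png");d=cam("top","pics/t2.png")
a=cv2.resize(c["image"][110:260,220:400],None,fx=2.2,fy=2.2,interpolation=cv2.INTER_CUBIC)
b=cv2.resize(d["image"][130:280,220:400],None,fx=2.2,fy=2.2,interpolation=cv2.INTER_CUBIC)
cv2.imwrite("pics/c2.png",np.hstack([a,b]))
print([px(c,np.r_[AX+.065*np.array([np.cos(np.radians(p)),np.sin(np.radians(p))]),.095]) for p in (77,47)])
plan([pose(p) for p in (54,51,48,45,42,39,36,33,30,27,27)])
```

```text
[(np.float64(303.5366714544512), np.float64(152.75853491974905)), (np.float64(316.0429183247459), np.float64(156.98522960568937))]
[-0.015, 0.01, 0.002] 0.017
[-0.036, 0.018, 0.002] 0.033
[-0.058, 0.025, 0.002] 0.05
[-0.08, 0.031, 0.002] 0.067
[-0.102, 0.036, 0.002] 0.083
[-0.125, 0.04, 0.002] 0.1
[-0.147, 0.043, 0.002] 0.117
[-0.17, 0.044, 0.002] 0.133
[-0.193, 0.044, 0.002] 0.15
[-0.216, 0.043, 0.002] 0.167
[-0.216, 0.043, 0.002] 0.167
```

View pics/c2.png

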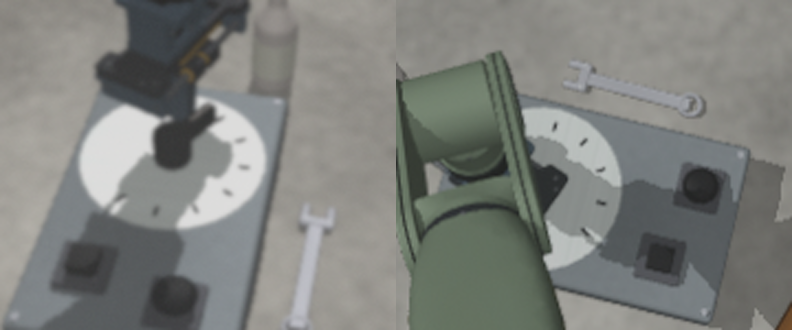

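The pointer tip is at crop (210,110), or pixel (315,160), which matches mark 2. It clicked exactly once. Now the second click.

send_rows([
  [-0.015,0.01,0],
  [-0.036,0.018,0],
  [-0.058,0.025,0],
  [-0.08,0.031,0],
  [-0.102,0.036,0],
  [-0.125,0.04,0],
  [-0.147,0.043,0],
  [-0.17,0.044,0],
  [-0.193,0.044,0],
  [-0.216,0.043,0],
  [-0.216,0.043,0],
], yaw=[0.017,0.033,0.05,0.067,0.083,0.1,0.117,0.133,0.15,0.167,0.167])

```text
clock: 8.48
eef_pos: [0.5832, 0.168, 0.0912]
orientation: [[-0.454, 0.891, -0.001], [0.891, 0.454, -0.001], [-0.0, -0.001, -1.0]]
contact_force: [0.6, 0.8, 0.8]
gripper_width: 0.0004
```

Run:
```python
from h import *
c=cam("side","pics/s3.png")
print([px(c,np.r_[AX+.065*np.array([np.cos(np.radians(p)),np.sin(np.radians(p))]),.095]) for p in (47,17,-13,-43)])
plan([pose(p) for p in (24,21,18,15,12,9,6,3,0,-3,-3)])
```

```text
[(np.float64(316.0429183247459), np.float64(156.98522960568937)), (np.float64(324.022383709113), np.float64(165.15042379758358)), (np.float64(325.1713600418251), np.float64(175.3688537959954)), (np.float64(318.71722270771085), np.float64(184.96550597929482))]
[-0.019, 0.01, 0.001] 0.017
[-0.04, 0.018, 0.001] 0.033
[-0.062, 0.025, 0.001] 0.05
[-0.084, 0.031, 0.001] 0.067
[-0.106, 0.036, 0.001] 0.083
[-0.128, 0.04, 0.001] 0.1
[-0.151, 0.043, 0.001] 0.117
[-0.174, 0.044, 0.001] 0.133
[-0.197, 0.044, 0.001] 0.15
[-0.22, 0.043, 0.001] 0.167
[-0.22, 0.043, 0.001] 0.167
```

No contact force at the end, so it snapped. Third click.

send_rows([
  [-0.019,0.01,0],
  [-0.04,0.018,0],
  [-0.062,0.025,0],
  [-0.084,0.031,0],
  [-0.106,0.036,0],
  [-0.128,0.04,0],
  [-0.151,0.043,0],
  [-0.174,0.044,0],
  [-0.197,0.044,0],
  [-0.22,0.043,0],
  [-0.22,0.043,0],
], yaw=[0.017,0.033,0.05,0.067,0.083,0.1,0.117,0.133,0.15,0.167,0.167])

```text
clock: 9.9
eef_pos: [0.5996, 0.1468, 0.0911]
orientation: [[0.052, 0.999, -0.001], [0.999, -0.052, -0.001], [-0.001, -0.001, -1.0]]
contact_force: [-0.9, -0.2, -0.6]
gripper_width: 0.0005
```

Run:
```python
from h import *
c=cam("side","pics/s4.png");d=cam("top","pics/t4.png")
a=cv2.resize(c["image"][110:260,220:400],None,fx=2.2,fy=2.2,interpolation=cv2.INTER_CUBIC)
b=cv2.resize(d["image"][130:280,220:400],None,fx=2.2,fy=2.2,interpolation=cv2.INTER_CUBIC)
cv2.imwrite("pics/c4.png",np.hstack([a,b]))
plan([pose(p) for p in (-6,-9,-12,-15,-18,-21,-24,-27,-30,-32,-32)])
```

```text
[-0.02, 0.01, 0.001] 0.017
[-0.042, 0.018, 0.001] 0.034
[-0.063, 0.026, 0.001] 0.05
[-0.085, 0.032, 0.001] 0.067
[-0.108, 0.037, 0.001] 0.084
[-0.13, 0.041, 0.001] 0.1
[-0.153, 0.043, 0.001] 0.117
[-0.176, 0.045, 0.001] 0.134
[-0.198, 0.045, 0.001] 0.15
[-0.214, 0.044, 0.001] 0.161
[-0.214, 0.044, 0.001] 0.161
```

View pics/c4.png

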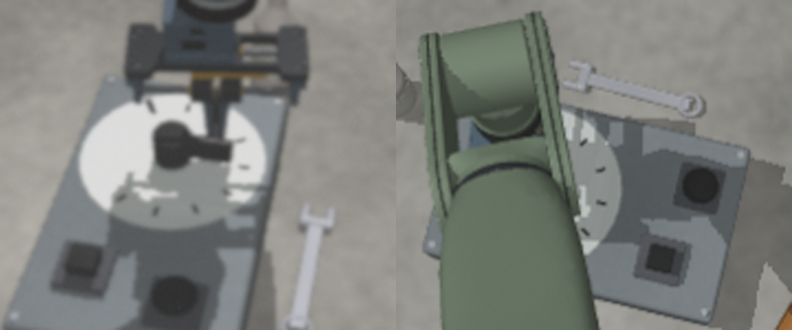

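The pointer tip is at crop (230,150), or pixel (324.5,178). Mark 4 is predicted at (325,175) and mark 5 at (319,185), so it's at mark 4. For the last click I'll go about 18–19° and stop.

send_rows([
  [-0.02,0.01,0],
  [-0.042,0.018,0],
  [-0.063,0.026,0],
  [-0.085,0.032,0],
  [-0.108,0.037,0],
  [-0.13,0.041,0],
  [-0.153,0.043,0],
  [-0.176,0.045,0],
  [-0.198,0.045,0],
  [-0.21,0.044,0],
  [-0.21,0.044,0],
], yaw=[0.017,0.034,0.05,0.067,0.084,0.1,0.117,0.134,0.15,0.161,0.161])

```text
clock: 11.38
eef_pos: [0.6035, 0.1216, 0.0912]
orientation: [[0.529, 0.849, -0.001], [0.849, -0.529, -0.001], [-0.001, -0.001, -1.0]]
contact_force: [-0.1, 0.3, 0.1]
gripper_width: 0.0002
```

Force is zero, so it snapped. Backing off, rising, then looking.

send_rows([
  [0.05,0,0],
  [0.12,0,0],
  [0.12,0,-0.2],
  [0.12,0,-0.5],
  [0.12,0,-0.9],
  [0.12,0,-0.9],
], yaw=[0,0,0,0,0,0])

```text
clock: 12.12
eef_pos: [0.6139, 0.135, 0.2037]
orientation: [[0.528, 0.849, 0.008], [0.849, -0.528, 0.002], [0.006, 0.006, -1.0]]
contact_force: [-0.3, -0.2, -0.6]
gripper_width: 0.0007
```

```bash
python3 -c "
from h import *
plan([([.535,.06,.2],58),([.468,-.0215,.2],58)])"
```

```text
[-0.878, -0.229, 0.025] 0.001
[-1.749, -0.344, 0.019] 0.001
```

send_rows([
  [-0.4,-0.1,0],
  [-0.878,-0.2,0],
  [-0.878,-0.2,0],
], yaw=[0,0,0])

```text
clock: 12.5
eef_pos: [0.5346, 0.0564, 0.2019]
orientation: [[0.53, 0.848, 0.004], [0.848, -0.53, 0.001], [0.003, 0.003, -1.0]]
contact_force: [0.0, 0.5, -0.6]
gripper_width: 0.0005
```

send_rows([
  [-0.4,-0.06,0],
  [-0.87,-0.13,0],
  [-0.87,-0.13,0],
  [-0.87,-0.13,0],
], yaw=[0,0,0,0])

```text
clock: 13.0
eef_pos: [0.4672, -0.0233, 0.2015]
orientation: [[0.53, 0.848, 0.005], [0.848, -0.53, 0.001], [0.004, 0.004, -1.0]]
contact_force: [0.5, -0.1, 0.3]
gripper_width: 0.0005
```

Run:
```python
from h import *
c=cam("side","pics/s5.png");d=cam("top","pics/t5.png")
a=cv2.resize(c["image"][110:260,220:400],None,fx=2.2,fy=2.2,interpolation=cv2.INTER_CUBIC)
b=cv2.resize(d["image"][130:280,220:400],None,fx=2.2,fy=2.2,interpolation=cv2.INTER_CUBIC)
cv2.imwrite("pics/c5.png",np.hstack([a,b]))
plan([([.468,-.0215,.108],58)])
print(px(c,[.468,-.0215,.082]))
```

```text
[0.011, -0.004, 0.779] 0.0
(np.float64(257.6772318742618), np.float64(226.63672789512535))
```

View pics/c5.png

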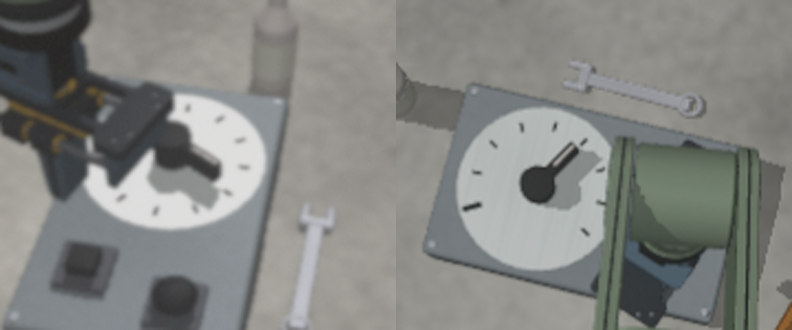

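The top view shows the pointer tip at (575,148), aimed at mark 5 at (584,142). In the side view the start cap is at (84,258), or pixel (258,227), against a predicted (257.7,226.6). Descending to press.

send_rows([
  [0.01,0,0.2],
  [0.01,0,0.5],
  [0.01,0,0.7],
  [0.01,0,0.779],
  [0.01,0,0.779],
], yaw=[0,0,0,0,0])

```text
clock: 13.72
eef_pos: [0.4688, -0.0213, 0.1077]
orientation: [[0.528, 0.849, 0.004], [0.849, -0.528, 0.001], [0.003, 0.003, -1.0]]
contact_force: [-0.3, 0.3, 0.4]
gripper_width: 0.0008
```

send_rows([
  [0,0,0.03],
  [0,0,0.06],
  [0,0,0.08],
  [0,0,0.09],
], yaw=[0,0,0,0])

```text
clock: 14.22
eef_pos: [0.4695, -0.0213, 0.0973]
orientation: [[0.528, 0.849, 0.006], [0.849, -0.528, 0.001], [0.004, 0.004, -1.0]]
contact_force: [0.5, 0.5, 3.8]
gripper_width: 0.0005
```

In contact (3.8 N). Pressing to the bottom.

send_rows([
  [0,0,0.01],
  [0,0,0.02],
  [0,0,0.03],
  [0,0,0.03],
], yaw=[0,0,0,0])

```text
clock: 14.72
eef_pos: [0.4696, -0.0213, 0.095]
orientation: [[0.528, 0.849, 0.006], [0.849, -0.528, 0.001], [0.004, 0.004, -1.0]]
contact_force: [-3.2, 1.3, 14.7]
gripper_width: 0.0006
```

14.7 N at z = 0.095, so it's bottomed out. Releasing, rising, then clearing the view.

send_rows([
  [0,0,0],
  [0,0,-0.05],
  [0,0,-0.2],
  [0,0,-0.5],
  [0,0,-0.9],
  [0,0,-0.9],
], yaw=[0,0,0,0,0,0])

```text
clock: 15.48
eef_pos: [0.4709, -0.0217, 0.2062]
orientation: [[0.528, 0.849, 0.013], [0.849, -0.528, 0.0], [0.007, 0.011, -1.0]]
contact_force: [-0.2, 0.0, -0.3]
gripper_width: 0.0004
```

send_rows([
  [-0.4,-0.1,-0.1],
  [-0.8,-0.2,-0.2],
  [-1,-0.2,-0.2],
  [-1,-0.2,-0.2],
  [-1,-0.2,-0.2],
], yaw=[0,0,0,0,0])

```text
clock: 16.1
eef_pos: [0.3868, -0.1105, 0.2283]
orientation: [[0.528, 0.849, 0.012], [0.849, -0.528, 0.001], [0.007, 0.009, -1.0]]
contact_force: [0.2, -0.8, -0.3]
gripper_width: 0.0003
```

Run:
```python
from h import *
c=cam("side","pics/s6.png");d=cam("top","pics/t6.png")
a=cv2.resize(c["image"][110:360,170:400],None,fx=1.7,fy=1.7,interpolation=cv2.INTER_CUBIC)
b=cv2.resize(d["image"][80:330,200:430],None,fx=1.7,fy=1.7,interpolation=cv2.INTER_CUBIC)
cv2.imwrite("pics/c6.png",np.hstack([a,b]))
s=bot.read_state();print(s["clock"],s["contact_force"],s["eef_pos"])
```

```text
16.2 [ 0.05300345 -0.33566833 -1.14071216] [ 0.38710712 -0.11026162  0.22850051]
```

View pics/c6.png

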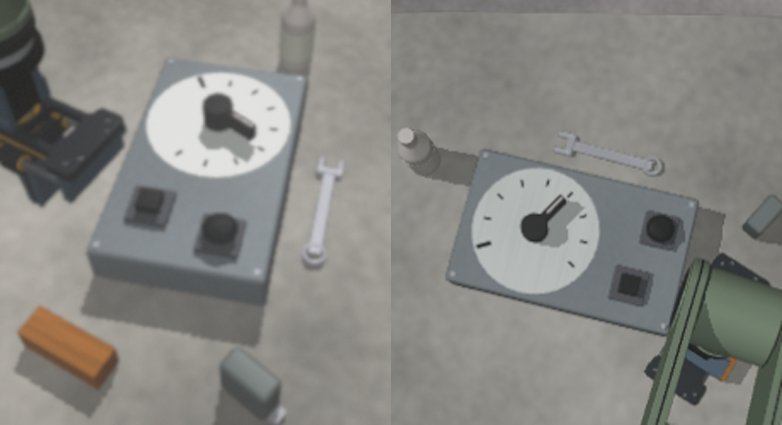

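The pointer still aims at mark 5 (top half: tip at (563,199), mark at (570,195)). The start cap at (150,200) in the side half looks fully out, and the loose things look undisturbed. The arm is clear.

```bash
python3 -c "
from cell import bot
print(bot.finish_job())"
```

```text
the job is handed in; nothing more can be done
None
```

I pushed the selector clockwise with the closed fingertips, four single clicks from short mark 1 to mark 5. I then pressed the start button to its stop, let it out, backed the arm off and handed the job in. The hand-in reports no verdict.

- **Selector:** the last picture shows the pointer at the fifth short mark. The highest push force I read was about 6 N, well under the 25 N limit. I did not look after the second click; the zero force reading and the picture after the third click agreed with it.
- **Start button:** the press ended at 14.7 N with the tool at 95 mm, which matches the full 6 mm of travel. In the last picture the cap looks out again.
- **Everything else:** the stop button was not touched, and the loose things look unmoved by eye; I did not measure them again. The arm was clear with no contact force, and the clock was at about 16 s of 48 s.
- **One disagreement:** the marks measured 79 mm from the dial axis, against the stated 72 mm. The stated radius may be to the marks' inner ends. The mark angles fitted well, so it did not affect the pushes.

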